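# Stow the red stone and lift the sharpening caddy level

## Task

Gently lay the red sharpening stone flat in the empty bay of the plywood caddy and let go of it, then take the caddy by its black carry handle, lift it until it hangs at least 12 cm above the bench, and finish while still holding it there, level and steady, with the stone and the wax tin in their bays. Keep the caddy the right way up all the time, do not handle the wax tin, and leave the grey stone and the wood offcut where they lie.

Things in the scene. Friction and masses are not known exactly. Their poses are not given: they have to be found in the camera images.
- caddy: open plywood tray with a handle, about 0.42 kg, 128 mm (x) by 280 mm (y), any yaw; origin at the centre of its underside, z up. Walls 8 mm thick, 44 mm high; bay floor 8 mm up. A 12 mm divider, 44 mm high, along x at y = 0 makes two bays, each 112 mm (x) by 126 mm (y) inside. On the divider two uprights, 20 (x) by 12 mm at x = -46 and +46 mm, carry the handle
- caddy_handle (a point): centre of the caddy's black grip bar: 112 mm long along the caddy's x, 18 mm thick along the caddy's y, 24 mm high; its centre is 132 mm above the underside of the caddy, its top 144 mm; axes as the caddy's. Under the bar there is an open window 78 mm high between the uprights
- bay_tin (a point): middle of the floor of the bay that holds the wax tin, at caddy y = +69 mm, 8 mm above the underside
- bay_empty (a point): middle of the floor of the empty bay, at caddy y = -69 mm, 8 mm above the underside; axes as the caddy's
- wax_tin: round tin with a red lid, 71 mm across, 29 mm high, 0.11 kg, standing in one bay of the caddy; origin at the centre of its underside
- red_stone: red-brown slip stone, 24 mm (its x) by 64 mm (its y) by 14 mm high, 0.05 kg, lying flat on the bench; origin at the centre of its underside
- grey_stone: dark grey slip stone, 36 x 100 x 11 mm, lying on the bench; origin at the centre of its underside; a bystander
- offcut: brown hardwood offcut, 30 x 85 x 30 mm, lying on the bench; origin at the centre of its underside; a bystander
Things that resemble listed ones, but are neither listed nor needed, are in the scene too. Of the things shaped like the wax_tin, the red one is meant.

How it is judged:
By the outcome, as a careful person would: the job done as asked, in the order asked, and still so for the second after the job is handed in, while the arm keeps its last pose, push and grip.
It also fails if it takes over 51 s, if anything falls off the work surface, if the arm or the gripper's body presses on something with over 40 N, if the wrist force passes 120 N, or if a joint passes its speed limit or range.

## Robot

A 6-joint arm with a two-finger parallel gripper is mounted at the origin on a cart in front of the work surface, level with it; the furniture and walls round the work are solid. World frame = base frame: x ahead of the robot, y to its left, z up, the work surface at z = 0. Lengths are in m, angles in degrees, forces in N, time in s.
With the tool pointing down it reaches from about 0.3 to 0.75 m from the base axis. Payload 8.5 kg.
Tool frame: the origin (TCP) lies between the finger pads, 19 mm behind the fingertips; this is the grasp point; z points along the fingers, x is the direction in which the jaws open and shut, and the axes are right-handed (so a half turn about z gives the same grasp; the last joint's range is limited). The gripper opens to 85 mm and grips with 20 to 120 N. Pads are 22 mm wide; open, the fingers measure 114 mm over their backs; the gripper's body (76 mm by 85 mm) begins 54 mm behind the grasp point. The pads swing forward as they close: fully open they stand 13 mm farther back than shut.
Start: joints at [60.659, 21.807, 74.336, -0, 83.858, -12.336], TCP at [0.161, 0.526, 0.25] pointing down, gripper open.
Joint ranges: [-178.18, 178.18], [-50.72, 133.34], [12.68, 142.11], [-81.47, 261.47], [9.98, 163.14], [-165.26, 165.26]. Speed limits (degrees/s): [136.94, 136.94, 180, 180, 180, 180].

## Interface

Orientations are given as a 3x3 rotation matrix whose columns are the frame's x, y, z axes.
In Python, from rig import * gives the robot as it stands.
- The arm moves only by the shell command python3 -m crank 'ROWS' [FORCE]. ROWS is JSON, one flat list of numbers, 7 for each row, row after row: the turn, a rotation vector about the world's x, y, z in rad, then the shift along the world's x, y, z in m, then the opening in per cent of the stroke, from 0 (shut) to 100 (fully open). A call has 1 to 20 rows; each row shifts and turns the commanded pose from where the row before left it; what a row does not reach is not made up. A row lasts 1/10 s, in which the tool goes at most 50 mm and 8.59 degrees, less where a joint would pass 70% of its speed; a pose out of reach is approached as far as the arm can. A call is refused whole if a number of a shift passes 0.05 or a number of a turn 0.15, either way. A call with a gripper value outside its range is refused whole. The fingers move at their own pace and stop on an object; FORCE is the grip in N (left out, the last holds). Time passes only in rows, so rows that do not move let the fingers close. It gives the time, the measured TCP pose, the force and the opening at its end, in the units of the state.
- observe(): the state, without advancing time (a new reading comes with each control period).
- get_image(name): name is "scene" or "top"; returns a dict with "frame" (480x640x3 uint8, red, green, blue), "fov_y" (degrees; the focal length in pixels is half the picture's height over the tangent of half this angle, whatever the lens; pixels are square), "cx", "cy" (the principal point, pixels), "world_to_cam" (4x4, takes a point from world to camera coordinates). Camera axes: x right, y up, looking along -z (the intrinsics and any distortion apply to the point x, -y, -z); pixel columns grow to the right and rows downward; lengths in m; the calibration is good to about 2 mm. A picture is of the moment at which its call begins. There is no depth.
- close_job(): hands the job in, once; it reports no verdict.
The state is a dict: "time_s": time; "q": joint angles; "qvel": joint speeds; "joint_efforts": joint torques, N m; "position": TCP position; "tool_rot": TCP orientation; "ft_force": force on the tool from outside, world axes, zero at the start; "wrist_torque": the same for the moment, N m; "grip_width": finger opening in m.
Only numpy, scipy, OpenCV 4.12 (cv2) and the standard library are available. Lean on these libraries where they do the work, as an engineer would, in place of code of your own. Each camera call takes 0.05 s, during which the arm holds its last target. There are 200 camera calls.

## Working session

There is one attempt and no reset: what is moved stays moved. The work goes in short steps, Python scripts to look and compute and a shell command to move; the robot and the scene stay as the last step left them, time stands still between calls to the robot, and variables do not carry over. Pictures are saved under pics/ and viewed, about 8 in all and at most 12, crops included, and the job is handed in when it is done.

```bash
mkdir -p pics; ls; python3 - <<'E'
from rig import *
import cv2,numpy as np
for n in("top","scene"):
    g=get_image(n); cv2.imwrite(f"pics/{n}0.png",g["frame"][:,:,::-1]); print(n,g["fov_y"],g["cx"],g["cy"],[k for k in g]); print(np.round(g["world_to_cam"],4).tolist())
    np.save(f"{n}.npy",g,allow_pickle=True)
s=observe(); print(s)
E
```

```text
pics
top 57.39446802523448 321.9915449957148 236.7473191619553 ['frame', 'fov_y', 'cx', 'cy', 'world_to_cam']
[[0.0288, -0.9995, 0.0091, -0.0742], [0.9951, 0.0296, 0.094, -0.4574], [-0.0942, 0.0064, 0.9955, -1.1357], [0.0, 0.0, 0.0, 1.0]]
scene 54.492398634875315 320.38692873925606 251.26250917184302 ['frame', 'fov_y', 'cx', 'cy', 'world_to_cam']
[[0.8515, -0.5243, -0.0065, -0.4107], [0.3935, 0.6309, 0.6687, -0.224], [-0.3465, -0.5719, 0.7435, -0.8677], [0.0, 0.0, 0.0, 1.0]]
{'time_s': 0.1, 'q': array([ 6.06582191e+01,  2.18385808e+01,  7.43808238e+01, -1.13640264e-03,
        8.38578370e+01, -1.23344358e+01]), 'qvel': array([ 0.03408687, -0.21231952, -0.02586109, -0.0258845 , -0.03657433,
        0.0473913 ]), 'joint_efforts': array([ 3.96087358e-03, -4.49226201e+01, -2.31655884e+01, -1.80291681e-04,
        3.69365327e-03,  5.95942811e-05]), 'position': array([0.16074329, 0.52572976, 0.24945747]), 'tool_rot': array([[ 2.92491829e-01,  9.56267806e-01, -6.43412731e-04],
       [ 9.56267109e-01, -2.92492413e-01, -1.18483511e-03],
       [-1.32121301e-03, -2.68719845e-04, -9.99999091e-01]]), 'ft_force': array([ 0.69438767, -0.11296575, -0.19857273]), 'wrist_torque': array([-0.0309034 , -0.02118901,  0.01931293]), 'grip_width': 0.0850675208849155}
```

View pics/top0.png

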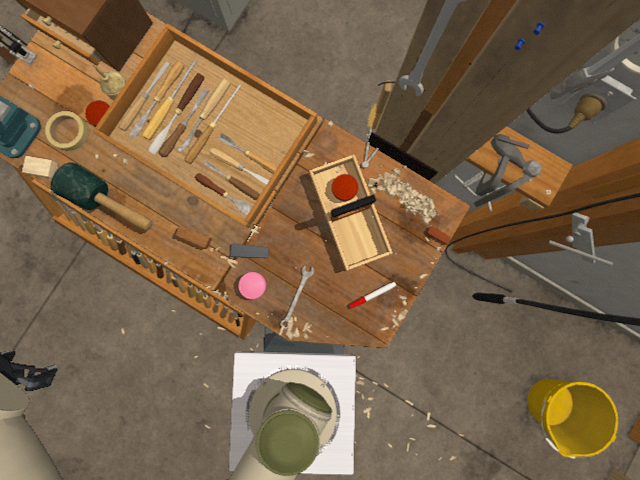

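View pics/scene0.png

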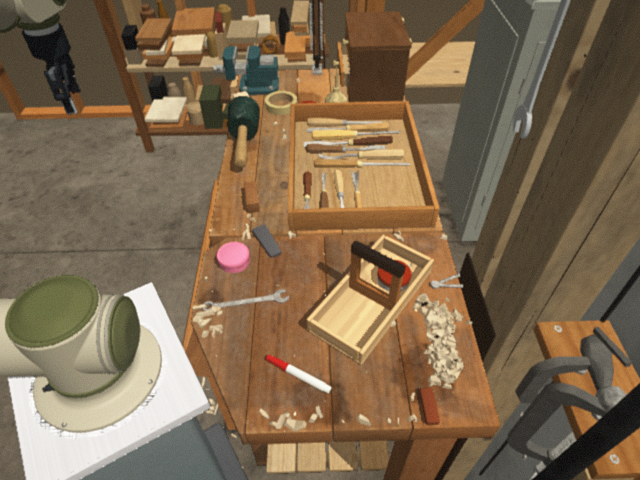

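Top view: the caddy is around (350,212), with the red tin at (345,187), the black bar at (353,207) and the empty bay on the near side at (360,240). The grey stone is at (248,251) and the offcut at (190,238). There is a pink disc at (252,285) and another red disc at (97,112).
Red stone candidates: the small red-brown block at (437,235) top / (428,405) scene, and the brown block at (190,238) top / (250,197) scene. The first fits on colour and size (the second is the offcut). I'll measure and enlarge it to confirm.

```bash
cat > h.py <<'E'
import numpy as np,cv2
def load(n): return np.load(n+".npy",allow_pickle=True).item()
def F(g): return 240/np.tan(np.radians(g["fov_y"]/2))
def proj(g,P):
    c=np.c_[np.atleast_2d(P),np.ones(len(np.atleast_2d(P)))]@g["world_to_cam"].T; f=F(g)
    return np.c_[g["cx"]+f*c[:,0]/-c[:,2], g["cy"]-f*c[:,1]/-c[:,2]]
def cast(g,uv,z):
    uv=np.atleast_2d(uv).astype(float);f=F(g);W=g["world_to_cam"];R=W[:3,:3];o=-R.T@W[:3,3]
    d=np.c_[(uv[:,0]-g["cx"])/f,-(uv[:,1]-g["cy"])/f,-np.ones(len(uv))]@R
    return o+d*((z-o[2])/d[:,2])[:,None]
def blob(g,lo,hi,box):
    x0,y0,x1,y1=box; hsv=cv2.cvtColor(g["frame"],cv2.COLOR_RGB2HSV).astype(int)
    hsv[...,0]=(hsv[...,0]+90)%180   # red at 90
    m=cv2.inRange(hsv,np.array(lo),np.array(hi)); k=np.zeros_like(m); k[y0:y1,x0:x1]=m[y0:y1,x0:x1]
    cs,_=cv2.findContours(k,cv2.RETR_EXTERNAL,cv2.CHAIN_APPROX_NONE)
    return max(cs,key=cv2.contourArea)[:,0,:].astype(np.float32)
E
python3 - <<'E'
from h import *
T,S=load("top"),load("scene")
def rep(name,g,lo,hi,box,z):
    c=blob(g,lo,hi,box); P=cast(g,c,z)[:,:2]; r=cv2.minAreaRect((P*1000).astype(np.float32))
    print(name,"n",len(c),"px",c.mean(0).round(),"rect c,size,ang",np.round(r[0]),np.round(r[1]),round(r[2],1)," box",np.round(cv2.boxPoints(r)).tolist())
for g,b,w in((T,(415,215,460,255),"T"),(S,(405,375,450,435),"S")): rep("stone"+w,g,(80,110,50),(98,255,255),b,.014)
for g,b,w in((T,(325,165,365,210),"T"),(S,(365,245,420,300),"S")): rep("tin"+w,g,(80,190,100),(97,255,255),b,.037)
for g,b,w in((T,(320,185,385,225),"T"),(S,(340,230,410,285),"S")): rep("bar"+w,g,(0,0,0),(180,255,50),b,.144)
a=cv2.resize(T["frame"][140:290,300:460],None,fx=3.6,fy=3.6,interpolation=cv2.INTER_CUBIC)
b=cv2.resize(S["frame"][370:440,390:460],(220,220),interpolation=cv2.INTER_CUBIC)
o=np.zeros((540,800,3),np.uint8);o[:,:576]=a[:,:576];o[:220,580:]=b
c=cv2.resize(S["frame"][230:360,300:440],(220,204),interpolation=cv2.INTER_CUBIC);o[230:434,580:]=c
cv2.imwrite("pics/crop1.png",o[:,:,::-1])
E
```

```text
stoneT n 7 px [429. 230.] rect c,size,ang [ 488. -345.] [3. 9.] 72.1  box [[483.0, -345.0], [492.0, -348.0], [493.0, -345.0], [484.0, -342.0]]
stoneS n 206 px [429. 406.] rect c,size,ang [ 471. -376.] [61. 22.] 60.2  box [[446.0, -397.0], [465.0, -408.0], [496.0, -355.0], [477.0, -344.0]]
tinT n 73 px [345. 187.] rect c,size,ang [ 591. -116.] [64. 66.] 1.7  box [[558.0, -84.0], [560.0, -150.0], [624.0, -148.0], [622.0, -82.0]]
tinS n 41 px [385. 276.] rect c,size,ang [ 566. -118.] [26. 40.] 18.8  box [[547.0, -103.0], [560.0, -141.0], [585.0, -132.0], [572.0, -94.0]]
barT n 94 px [353. 206.] rect c,size,ang [ 524. -131.] [ 19. 110.] 22.4  box [[494.0, -84.0], [536.0, -186.0], [554.0, -179.0], [512.0, -77.0]]
barS n 116 px [377. 259.] rect c,size,ang [ 518. -142.] [ 28. 111.] 22.1  box [[484.0, -96.0], [526.0, -199.0], [552.0, -188.0], [510.0, -85.0]]
```

View pics/crop1.png

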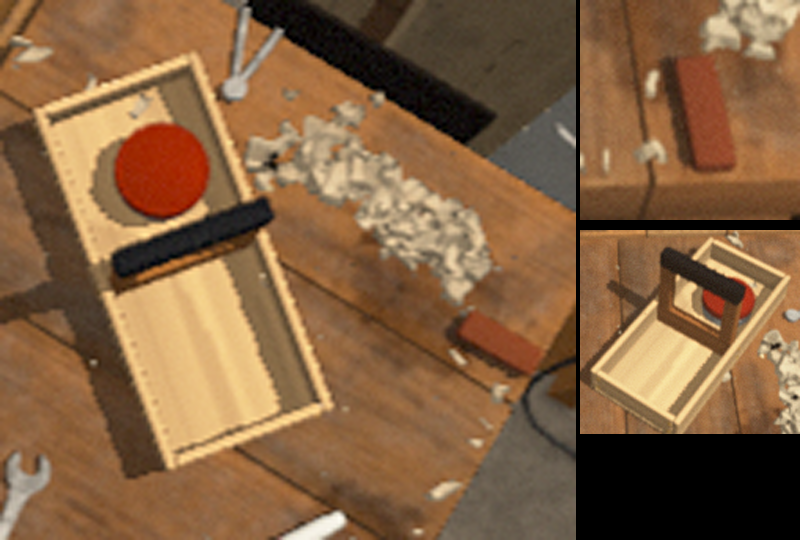

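The crop confirms it: the small red-brown block has a clean rectangle and a 22x61 mm footprint, so it is the red stone. The caddy is upright with the tin in the far bay. Next I'll refine the stone and the caddy rim.

```bash
python3 - <<'E'
from h import *
T,S=load("top"),load("scene")
for g,n,b in((T,"T",(415,215,460,255)),(S,"S",(405,375,450,435))):
    x0,y0,x1,y1=b; lab=cv2.cvtColor(g["frame"],cv2.COLOR_RGB2LAB).astype(int); hsv=cv2.cvtColor(g["frame"],cv2.COLOR_RGB2HSV)
    p=(437,235) if n=="T" else (427,403); print(n,hsv[p[1],p[0]],lab[p[1],p[0]], "bench",hsv[y0+2,x0+2],lab[y1-2,x0+2],hsv[y1-2,x0+2])
    for top in (1,0):
        h=(hsv[...,0].astype(int)+90)%180
        m=((h>=86)&(h<=96.5)&(hsv[...,1]>120)&(hsv[...,2]>(125 if top else 40))).astype(np.uint8)
        k=np.zeros_like(m);k[y0:y1,x0:x1]=m[y0:y1,x0:x1]
        cs,_=cv2.findContours(k,0,cv2.CHAIN_APPROX_NONE)
        if not cs: continue
        c=max(cs,key=cv2.contourArea)[:,0,:].astype(np.float32); r=cv2.minAreaRect((cast(g,c,.014)[:,:2]*1000).astype(np.float32))
        print(top,len(c),np.round(r[0],1),np.round(r[1],1),round(r[2],1),np.round(cv2.boxPoints(r)).tolist())
q=np.array([[36,112],[195,55],[330,405],[170,468]])/3.6+[300,140]
P=cast(T,q,.044); print("rim",P.round(3).tolist(),"c",P.mean(0).round(4),"edges",np.linalg.norm(P-np.roll(P,1,0),axis=1).round(3))
d=P[0]+P[1]-P[2]-P[3]; print("yaw y-axis",np.degrees(np.arctan2(d[1],d[0])))
# caddy y ax from bar 22.4: predict bar corners & rim in both views
a=np.radians(22.4); ey=np.array([np.cos(a),np.sin(a)]); ex=np.array([ey[1],-ey[0]]); c=P.mean(0)[:2]
L=lambda x,y,z: np.r_[c+x*ex+y*ey,z]
pts=[L(x,y,.044) for x,y in((-.064,.14),(.064,.14),(.064,-.14),(-.064,-.14))]+[L(x,y,.144) for x,y in((-.056,.009),(.056,.009),(.056,-.009),(-.056,-.009))]
out=[]
for g,b in((T,(300,140,460,290)),(S,(290,220,450,370))):
    im=g["frame"].copy(); im=cv2.resize(im[b[1]:b[3],b[0]:b[2]],None,fx=2.5,fy=2.5,interpolation=cv2.INTER_CUBIC)
    uv=(proj(g,pts)+.5-np.array(b[:2]))*2.5
    for i in(0,4): cv2.polylines(im,[uv[i:i+4].round().astype(np.int32)],True,(0,255,0),1)
    out.append(im[:375,:400])
cv2.imwrite("pics/ov.png",np.hstack(out)[:,:,::-1])
E
```

```text
T [  9 184 141] [ 98 155 160] bench [ 13 160 131] [111 138 153] [ 15 134 131]
0 1 [ 475.9 -345.7] [0. 0.] 0.0 [[476.0, -346.0], [476.0, -346.0], [476.0, -346.0], [476.0, -346.0]]
S [  9 175 143] [101 155 158] bench [ 12 171 124] [ 87 141 153] [ 13 160 110]
0 1 [ 460.8 -403.7] [0. 0.] 0.0 [[461.0, -404.0], [461.0, -404.0], [461.0, -404.0], [461.0, -404.0]]
rim [[0.629, -0.024, 0.044], [0.676, -0.139, 0.044], [0.422, -0.242, 0.044], [0.373, -0.128, 0.044]] c [ 0.525  -0.1333  0.044 ] edges [0.276 0.124 0.274 0.124]
yaw y-axis 22.039749231778448
```

View pics/ov.png

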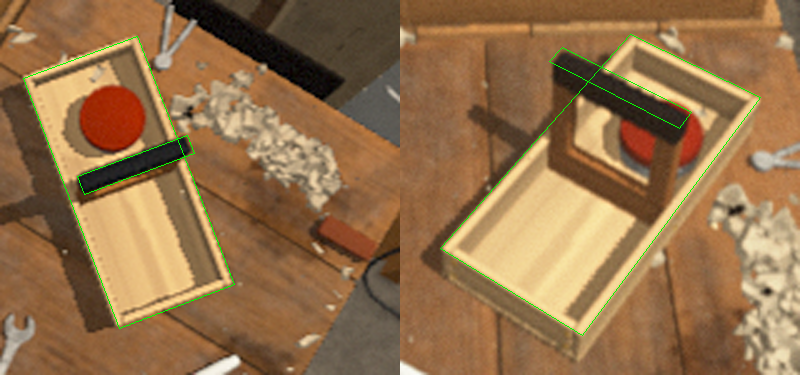

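```bash
python3 - <<'E'
from h import *
T,S=load("top"),load("scene")
for g,n,b in((T,"T",(418,218,460,252)),(S,"S",(408,378,448,432))):
  for a0 in (147,150,152):
    x0,y0,x1,y1=b; lab=cv2.cvtColor(cv2.GaussianBlur(g["frame"],(3,3),0),cv2.COLOR_RGB2LAB)
    k=np.zeros((480,640),np.uint8);k[y0:y1,x0:x1]=(lab[y0:y1,x0:x1,1]>a0)
    c=max(cv2.findContours(k,0,cv2.CHAIN_APPROX_NONE)[0],key=cv2.contourArea)[:,0,:].astype(np.float32)
    r=cv2.minAreaRect((cast(g,c,.010)[:,:2]*1000).astype(np.float32))
    m=cv2.moments(k,True); u=(m["m10"]/m["m00"],m["m01"]/m["m00"])
    print(n,a0,len(c),np.round(r[0],1),np.round(r[1],1),round(r[2],1),"centroid",np.round(cast(g,u,.010)*1000))
E
```

```text
T 147 52 [ 476.1 -373.7] [62.6 23.9] 61.6 centroid [[ 476. -374.   10.]]
T 150 48 [ 475.9 -373.4] [60.3 20.6] 61.5 centroid [[ 476. -373.   10.]]
T 152 46 [ 475.7 -373.5] [58.5 18.9] 61.5 centroid [[ 476. -374.   10.]]
S 147 91 [ 475.  -375.5] [63.9 23.7] 61.0 centroid [[ 474. -377.   10.]]
S 150 86 [ 475.1 -374.7] [61.9 21.1] 60.9 centroid [[ 474. -376.   10.]]
S 152 82 [ 474.9 -374.8] [61.5 20.1] 61.7 centroid [[ 474. -376.   10.]]
```

```bash
python3 -m crank '[0,0,-0.147,0.02,-0.03,0,60, 0,0,-0.147,0.025,-0.045,0,60, 0,0,-0.147,0.025,-0.045,0,60, 0,0,-0.147,0.025,-0.045,0,60, 0,0,-0.147,0.025,-0.045,0,60, 0,0,-0.147,0.025,-0.045,0,60, 0,0,-0.147,0.025,-0.045,0,60, 0,0,-0.147,0.02,-0.045,0,60, 0,0,-0.147,0.02,-0.045,0,60, 0,0,-0.147,0.02,-0.045,0,60, 0,0,-0.147,0.015,-0.045,0,60, 0,0,-0.147,0.015,-0.045,0,60, 0,0,0,0.015,-0.045,0,60, 0,0,0,0.01,-0.045,0,60, 0,0,0,0.01,-0.045,0,60, 0,0,0,0.01,-0.045,0,60, 0,0,0,0.005,-0.045,0,60, 0,0,0,0.005,-0.045,0,60, 0,0,0,0,-0.045,0,60, 0,0,0,0,-0.045,0,60]' 30; python3 -c "
from rig import *;import numpy as np
s=observe();R=s['tool_rot'];print(s['position'],np.degrees(np.arctan2(R[1,0],R[0,0])),R[:,2],s['q'],s['grip_width'],s['time_s'])"
```

```text
time_s: 2.1
position: [0.4712, -0.3531, 0.2496]
tool_rot: [[0.882, -0.471, -0.0], [-0.471, -0.882, 0.001], [-0.001, -0.0, -1.0]]
ft_force: [1.3, -0.4, 0.6]
grip_width: 0.0513
[ 0.47124016 -0.35311818  0.24958065] -28.07917775514526 [-4.78462532e-04  6.83772413e-04 -9.99999652e-01] [-4.83577990e+01  2.57977659e+01  6.78799664e+01  5.55690163e-03
  8.63697612e+01 -2.02789674e+01] 0.05132728483697965 2.1
```

```bash
python3 -m crank '[0,0,-0.007,0,-0.0155,0,60, 0,0,0,0,0,-0.032,60, 0,0,0,0,0,-0.032,60, 0,0,0,0,0,-0.032,60, 0,0,0,0,0,-0.032,60, 0,0,0,0,0,-0.032,60, 0,0,0,0,0,-0.03,60, 0,0,0,0,0,0,60, 0,0,0,0,0,0,60]'; python3 - <<'E'
from h import *
from rig import *
g=get_image("scene");np.save("scene.npy",g,allow_pickle=True)
t=get_image("top");np.save("top.npy",t,allow_pickle=True)
a=cv2.resize(g["frame"][320:440,360:520],None,fx=2.5,fy=2.5);b=cv2.resize(t["frame"][170:290,380:540],None,fx=2.5,fy=2.5)
cv2.imwrite("pics/pre.png",np.hstack([a,b])[:,:,::-1])
E
```

```text
time_s: 3.0
position: [0.4718, -0.3666, 0.0606]
tool_rot: [[0.879, -0.477, -0.0], [-0.477, -0.879, 0.0], [-0.0, -0.0, -1.0]]
ft_force: [0.2, -0.4, 0.1]
grip_width: 0.0513
```

View pics/pre.png

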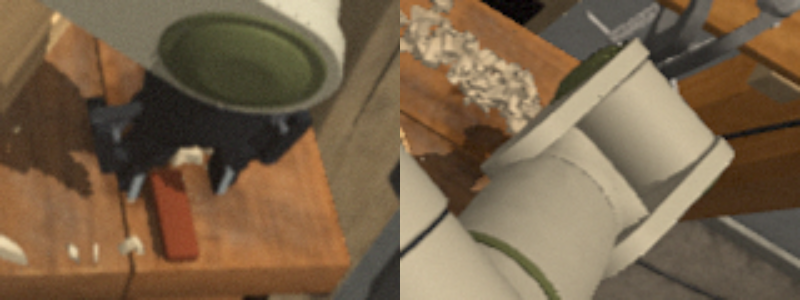

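The stone sits between the open fingers. The gripper has stopped about 9 mm short, so I'll correct that and go down.

```bash
python3 -m crank '[0,0,0,0.004,-0.008,0,60, 0,0,0,0,0,-0.01,60, 0,0,0,0,0,-0.01,60, 0,0,0,0,0,-0.01,60, 0,0,0,0,0,-0.005,60, 0,0,0,0,0,-0.003,60, 0,0,0,0,0,0,60, 0,0,0,0,0,0,60]'
```

```text
time_s: 3.9
position: [0.4756, -0.3749, 0.0222]
tool_rot: [[0.879, -0.477, 0.0], [-0.477, -0.879, -0.0], [0.0, 0.0, -1.0]]
ft_force: [0.1, -0.6, 0.0]
grip_width: 0.0513
```

```bash
python3 -m crank '[0,0,0,0,0,0,0, 0,0,0,0,0,0,0, 0,0,0,0,0,0,0, 0,0,0,0,0,0,0, 0,0,0,0,0,0,0, 0,0,0,0,0,0,0, 0,0,0,0,0,0,0, 0,0,0,0,0,0,0]' 40; python3 -m crank '[0,0,0,0,0,0.005,0, 0,0,0,0,0,0.01,0, 0,0,0,0,0,0.03,0, 0,0,0,0,0,0.03,0, 0,0,0,0,0,0.03,0, 0,0,0,0,0,0.03,0, 0,0,0,0,0,0.03,0, 0,0,0,0,0,0.03,0, 0,0,0,0,0,0,0, 0,0,0,0,0,0,0]'
```

```text
time_s: 4.7
position: [0.4757, -0.375, 0.0225]
tool_rot: [[0.879, -0.477, 0.001], [-0.477, -0.879, -0.001], [0.001, 0.0, -1.0]]
ft_force: [-0.0, 1.0, 6.2]
grip_width: 0.0228
time_s: 5.7
position: [0.4754, -0.3747, 0.2175]
tool_rot: [[0.879, -0.477, 0.001], [-0.477, -0.879, -0.001], [0.001, 0.0, -1.0]]
ft_force: [-0.2, 0.4, -1.5]
grip_width: 0.0231
```

```bash
python3 -m crank '[0,0,0.05,0,0.015,0,0, 0,0,0.1,-0.003,0.028,0,0, 0,0,0.11,-0.003,0.03,0,0, 0,0,0.125,-0.003,0.03,0,0, 0,0,0.125,-0.003,0.03,0,0, 0,0,0.125,-0.003,0.03,0,0, 0,0,0.125,-0.003,0.025,0,0, 0,0,0.08,-0.003,0.015,0,0, 0,0,0.045,0,0.01,0,0, 0,0,0,0,0,0,0, 0,0,0,0,0,0,0, 0,0,0,0,0,0,0]'; python3 - <<'E'
from h import *
from rig import *
s=observe();R=s['tool_rot'];print(s['position'],np.degrees(np.arctan2(R[1,0],R[0,0])),s["q"].round(1))
g=get_image("scene");np.save("scene.npy",g,allow_pickle=True)
t=get_image("top");np.save("top.npy",t,allow_pickle=True)
a=cv2.resize(g["frame"][200:360,260:420],(400,400));b=cv2.resize(t["frame"][130:290,270:430],(400,400))
cv2.imwrite("pics/over.png",np.hstack([a,b])[:,:,::-1])
E
```

```text
time_s: 6.9
position: [0.4547, -0.1625, 0.2167]
tool_rot: [[0.926, 0.377, -0.0], [0.377, -0.926, 0.0], [-0.0, -0.0, -1.0]]
ft_force: [-0.7, 0.6, 0.0]
grip_width: 0.0228
[ 0.45465381 -0.16254228  0.21673696] 22.124399461923545 [-33.8  16.8  87.9  -0.   75.3 -55.9]
```

View pics/over.png

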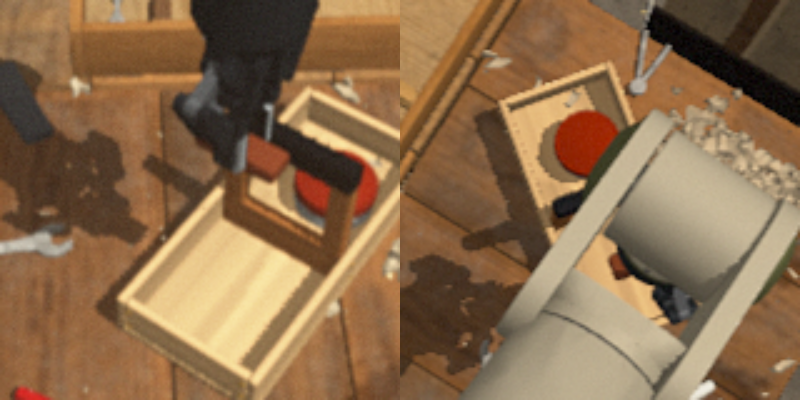

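The stone is held level, parallel to the bar and above the empty bay. I'll lower it now.

```bash
python3 -m crank '[0,0,0,0,0,-0.02,0, 0,0,0,0,0,-0.03,0, 0,0,0,0,0,-0.03,0, 0,0,0,0,0,-0.03,0, 0,0,0,0,0,-0.025,0, 0,0,0,0,0,-0.02,0, 0,0,0,0,0,-0.01,0, 0,0,0,0,0,-0.005,0, 0,0,0,0,0,-0.005,0, 0,0,0,0,0,0,0, 0,0,0,0,0,0,0]'; python3 -m crank '[0,0,0,0,0,-0.003,0, 0,0,0,0,0,-0.002,0, 0,0,0,0,0,-0.001,0, 0,0,0,0,0,-0.001,0, 0,0,0,0,0,0,0, 0,0,0,0,0,0,0]'
```

```text
time_s: 8.1
position: [0.4548, -0.162, 0.0426]
tool_rot: [[0.926, 0.378, 0.001], [0.378, -0.926, -0.001], [0.001, 0.001, -1.0]]
ft_force: [-0.3, -0.1, -0.6]
grip_width: 0.0228
time_s: 8.7
position: [0.4546, -0.1618, 0.035]
tool_rot: [[0.926, 0.378, -0.0], [0.378, -0.926, -0.0], [-0.0, 0.0, -1.0]]
ft_force: [0.4, -0.0, -0.6]
grip_width: 0.0227
```

```bash
python3 -m crank '[0,0,0,0,0,-0.001,0, 0,0,0,0,0,-0.001,0, 0,0,0,0,0,-0.001,0, 0,0,0,0,0,0,0, 0,0,0,0,0,0,0]'; python3 -m crank '[0,0,0,0,0,-0.001,0, 0,0,0,0,0,-0.0005,0, 0,0,0,0,0,0,0]'
```

```text
time_s: 9.2
position: [0.4545, -0.1618, 0.032]
tool_rot: [[0.926, 0.378, -0.0], [0.378, -0.926, 0.0], [-0.0, -0.0, -1.0]]
ft_force: [-0.1, 0.3, -0.5]
grip_width: 0.0229
time_s: 9.5
position: [0.4545, -0.1618, 0.0305]
tool_rot: [[0.926, 0.378, -0.0], [0.378, -0.926, 0.0], [0.0, -0.0, -1.0]]
ft_force: [0.0, 0.1, -0.5]
grip_width: 0.0228
```

```bash
python3 -m crank '[0,0,0,0,0,-0.0005,0, 0,0,0,0,0,-0.0005,0, 0,0,0,0,0,0,0, 0,0,0,0,0,0,0]'
```

```text
time_s: 9.9
position: [0.4546, -0.1618, 0.0305]
tool_rot: [[0.926, 0.378, 0.001], [0.378, -0.926, -0.001], [0.0, 0.001, -1.0]]
ft_force: [-4.0, 0.9, 12.8]
grip_width: 0.0225
```

It's in contact with the floor. I'll ease off a little, release and rise.

```bash
python3 -m crank '[0,0,0,0,0,0.0007,0, 0,0,0,0,0,0,0, 0,0,0,0,0,0,35, 0,0,0,0,0,0,45, 0,0,0,0,0,0,50, 0,0,0,0,0,0,50, 0,0,0,0,0,0,50]'; python3 -m crank '[0,0,0,0,0,0.01,50, 0,0,0,0,0,0.03,50, 0,0,0,0,0,0.03,50, 0,0,0,0,0,0.03,50, 0,0,0,0,0,0.03,50, 0,0,0,0,0,0.03,50, 0,0,0,0,0,0.03,70, 0,0,0,0,0,0.02,100, 0,0,0,0,0,0,100, 0,0,0,0,0,0,100]'; python3 - <<'E'
from h import *
from rig import *
g=get_image("scene");np.save("scene.npy",g,allow_pickle=True)
t=get_image("top");np.save("top.npy",t,allow_pickle=True)
a=cv2.resize(g["frame"][200:360,280:440],(400,400));b=cv2.resize(t["frame"][130:290,270:430],(400,400))
cv2.imwrite("pics/rel.png",np.hstack([a,b])[:,:,::-1])
E
```

```text
time_s: 10.6
position: [0.4545, -0.1618, 0.0301]
tool_rot: [[0.926, 0.378, -0.0], [0.378, -0.926, 0.0], [-0.0, -0.0, -1.0]]
ft_force: [-0.4, 0.1, 0.7]
grip_width: 0.0427
time_s: 11.6
position: [0.4542, -0.1616, 0.2402]
tool_rot: [[0.926, 0.378, 0.0], [0.378, -0.926, -0.0], [0.0, 0.0, -1.0]]
ft_force: [-0.0, -0.8, -0.6]
grip_width: 0.0852
```

View pics/rel.png

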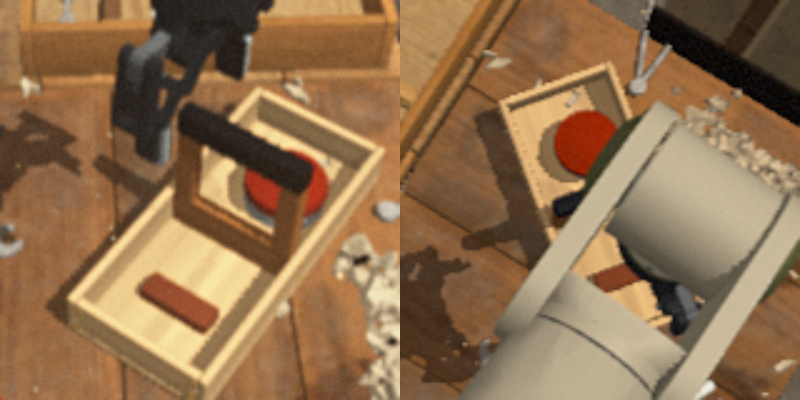

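The stone lies flat and free in the bay at crop (178,302), and the tin is undisturbed. I'll check the handle position in the scene view, using the stone's known spot as the reference.

```bash
python3 - <<'E'
from h import *
S=load("scene")
print("stone",cast(S,[351.4,320.8],.018), "expect .4545 -.162")
ey=np.array([.926,.378])
m=S["frame"][235:285,345:410].max(2)<55
k=np.zeros((480,640),np.uint8);k[235:285,345:410]=m
c=max(cv2.findContours(k,0,cv2.CHAIN_APPROX_NONE)[0],key=cv2.contourArea)
P=cast(S,c[:,0,:],.144)[:,:2]; ex=np.array([.378,-.926])
x=P@ex;y=P@ey; print("bar len",np.ptp(x)," rear edge",y.max())
mid=(x.max()+x.min())/2; print("bar centre",ex*mid+ey*(np.percentile(y,97)-.009))
print("top-view estimate",.524,-.132)
E
```

```text
stone [[ 0.45324647 -0.16381286  0.018     ]] expect .4545 -.162
bar len 0.11253344393237613  rear edge 0.44205877043388214
bar centre [ 0.52256017 -0.13940867]
top-view estimate 0.524 -0.132
```

```bash
python3 -m crank '[0,0,0,0.02,0.008,0,100, 0,0,0,0.03,0.012,0,100, 0,0,0,0.02,0.0075,0,100, 0,0,0,0,0,0,100, 0,0,0,0,0,-0.02,100, 0,0,0,0,0,-0.025,100, 0,0,0,0,0,-0.025,100, 0,0,0,0,0,-0.02,100, 0,0,0,0,0,-0.015,100, 0,0,0,0,0,-0.003,100, 0,0,0,0,0,0,100, 0,0,0,0,0,0,100]'; python3 - <<'E'
from h import *
from rig import *
g=get_image("scene");np.save("scene.npy",g,allow_pickle=True)
t=get_image("top")
a=cv2.resize(g["frame"][200:360,280:440],(400,400));b=cv2.resize(t["frame"][130:290,270:430],(400,400))
cv2.imwrite("pics/hand.png",np.hstack([a,b])[:,:,::-1])
E
```

```text
time_s: 12.9
position: [0.5246, -0.1345, 0.1329]
tool_rot: [[0.926, 0.378, 0.001], [0.378, -0.926, -0.0], [0.001, 0.001, -1.0]]
ft_force: [0.5, -0.1, 1.0]
grip_width: 0.0854
```

View pics/hand.png

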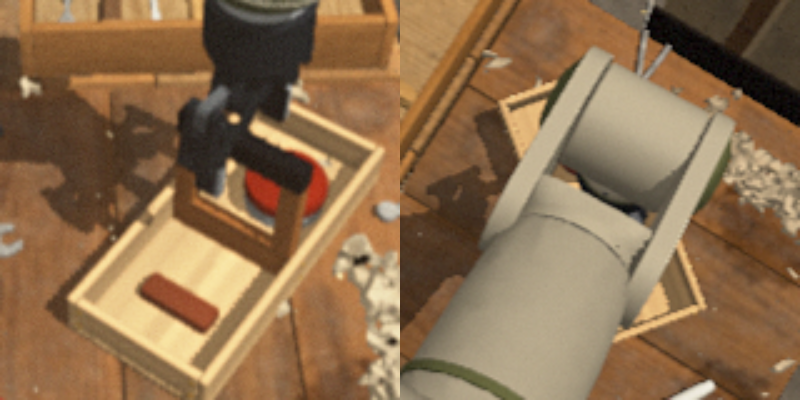

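The fingers straddle the bar, and stone and tin are unchanged. I'll close at 90 N, then lift slowly at first.

```bash
python3 -m crank '[0,0,0,0,0,0,50, 0,0,0,0,0,0,35, 0,0,0,0,0,0,25, 0,0,0,0,0,0,0, 0,0,0,0,0,0,0, 0,0,0,0,0,0,0, 0,0,0,0,0,0,0, 0,0,0,0,0,0,0, 0,0,0,0,0,0,0, 0,0,0,0,0,0,0]' 90; python3 -m crank '[0,0,0,0,0,0.003,0, 0,0,0,0,0,0.005,0, 0,0,0,0,0,0.007,0, 0,0,0,0,0,0,0, 0,0,0,0,0,0,0, 0,0,0,0,0,0,0]'; python3 -c "
from rig import *
s=observe();print(s['wrist_torque'],s['ft_force'])"
```

```text
time_s: 14.0
position: [0.5249, -0.1343, 0.1326]
tool_rot: [[0.926, 0.378, 0.001], [0.378, -0.926, -0.0], [0.001, 0.001, -1.0]]
ft_force: [1.5, 1.3, 5.2]
grip_width: 0.0169
time_s: 14.6
position: [0.5244, -0.1342, 0.1469]
tool_rot: [[0.926, 0.378, -0.001], [0.378, -0.926, 0.0], [-0.0, -0.001, -1.0]]
ft_force: [0.2, -0.2, -7.1]
grip_width: 0.0171
[0.00340959 0.08973453 0.02121692] [ 0.20050434 -0.17357212 -7.11448405]
```

The bar is held (17 mm). The load of about 6–7 N roughly matches the expected 5.7 N, so I'll lift to about 17 cm.

```bash
python3 -m crank '[0,0,0,0,0,0.005,0, 0,0,0,0,0,0.01,0, 0,0,0,0,0,0.015,0, 0,0,0,0,0,0.02,0, 0,0,0,0,0,0.02,0, 0,0,0,0,0,0.02,0, 0,0,0,0,0,0.02,0, 0,0,0,0,0,0.02,0, 0,0,0,0,0,0.015,0, 0,0,0,0,0,0.01,0, 0,0,0,0,0,0.005,0, 0,0,0,0,0,0,0, 0,0,0,0,0,0,0, 0,0,0,0,0,0,0, 0,0,0,0,0,0,0, 0,0,0,0,0,0,0, 0,0,0,0,0,0,0]'; python3 - <<'E'
from h import *
from rig import *
g=get_image("scene");np.save("scene.npy",g,allow_pickle=True)
s=observe();print(s["position"],s["ft_force"],s["wrist_torque"],s["grip_width"],abs(s["qvel"]).max())
# predicted outline of a level caddy hanging at the TCP
c=s["position"][:2];z=s["position"][2]-.132;ey=np.array([.926,.378]);ex=np.array([.378,-.926])
pts=[np.r_[c+x*ex+y*ey,z+.044] for x,y in((-.064,.14),(.064,.14),(.064,-.14),(-.064,-.14))]
im=g["frame"].copy();cv2.polylines(im,[proj(g,pts).round().astype(np.int32)],True,(0,255,0),1)
cv2.imwrite("pics/lift.png",cv2.resize(im[120:390,220:540],(800,600) if 0 else (711,600))[:,:,::-1])
E
```

```text
time_s: 16.3
position: [0.5245, -0.1343, 0.3071]
tool_rot: [[0.926, 0.378, -0.0], [0.378, -0.926, 0.0], [-0.0, -0.0, -1.0]]
ft_force: [0.4, 0.1, -7.2]
grip_width: 0.0164
[ 0.5245285  -0.13431922  0.30713631] [ 0.03988683  0.95508467 -6.37205553] [-0.00321135  0.03061309 -0.02595191] 0.016775399708784892 0.29046224498931356
```

View pics/lift.png

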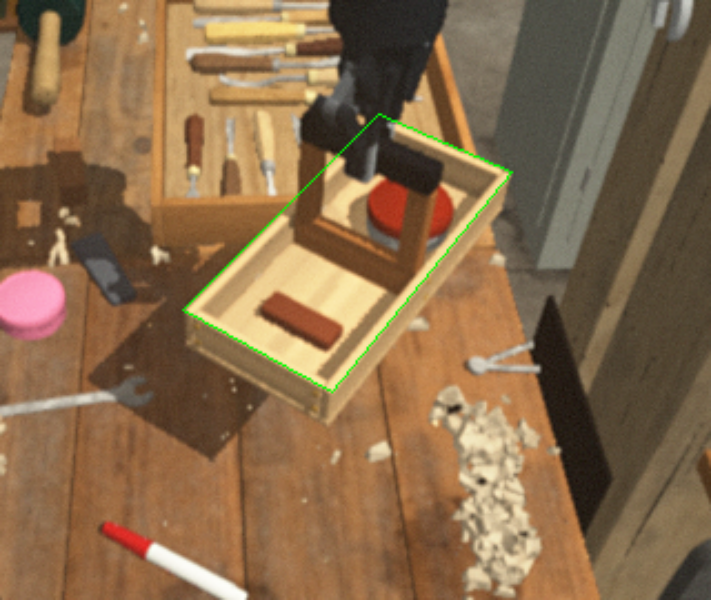

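The caddy hangs level: its rim matches the predicted level outline at (185,310), (330,390), (510,172) and (380,115). The stone is in its bay at (300,320) and the tin in its own at (410,208). I'll do a short hold to check it's steady, then hand in.

```bash
python3 -m crank '[0,0,0,0,0,0,0, 0,0,0,0,0,0,0, 0,0,0,0,0,0,0, 0,0,0,0,0,0,0, 0,0,0,0,0,0,0]' && python3 -c "
from rig import *
print(close_job())"
```

```text
time_s: 16.85
position: [0.5245, -0.1343, 0.3072]
tool_rot: [[0.926, 0.378, 0.0], [0.378, -0.926, -0.0], [-0.0, 0.0, -1.0]]
ft_force: [-0.4, -0.2, -6.8]
grip_width: 0.0164
the job is handed in; nothing more can be done
None
```

The red stone is lying flat in the empty bay, released. The caddy is held by its black handle, hanging level with its underside about 17.5 cm above the bench. I handed the job in at 16.85 s.

- **Last checks:** the position was steady, the load was about 7 N, and the grip was about 16.5 mm on the 18 mm bar. The rim matched a level outline, and the stone and wax tin were each in their bay.
- **Bystanders:** I never touched the wax tin, grey stone or offcut. The grey stone looked in place in the last picture, but I did not re-measure it or the offcut.
- **What disagreed:**
  - The top and scene views put the handle about 5–7 mm apart, mostly along the bar; I gripped between the two.
  - The load read about 1 N above the expected weight.
  - Setting the stone down pressed at about 13 N for a moment, and I eased that off before letting go.

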